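Sort emptied pockets on the closet shelf

TASK

Sort the things emptied onto the closet shelf: the three battery devices (orange dog tracker, black earbud case, round blue power bank) go on the grey charging tray, each lying flat, right way up and centred on a white pad of its own; the red-headed key goes in the white dish, lying flat on its floor; and the chrome pump head goes in the green bike box, resting on its base in the empty bay beside the tyre levers. Set things down rather than dropping them, and leave the canister and the little potted plant standing where they are.

Things in the scene. Friction and masses are not known exactly. Their poses are not given: they have to be found in the camera images.
- powerbank: Round blue power bank with a grey disc on top: 60 mm diameter, 24 mm high, 130 g. Origin at the centre of its underside, z up; lies flat at the start. All things to sort and all targets start on the ash shelf, whose top is 50 mm above the robot's base plane; the shelf has a 12 mm high lip along its far edge, at x = 708 to 720 mm.
- earbuds: Black earbud case, a rounded box 58 mm (its x) by 46 mm (its y) by 24 mm high (edges rounded 8 mm), 55 g. Origin at the centre of its underside, z up.
- tracker: Orange dog tag tracker: a disc 36 mm in diameter and 11 mm thick with a low 15 mm wide strap loop (1 to 6 mm above the underside) reaching to 29 mm on its +x side, 30 g. Origin at the centre of the disc's underside, z up.
- pumphead: Chrome bike pump head: rounded block 44 mm (x) by 24 mm (y) by 24 mm high, with a 19 mm nozzle reaching to x = +38 mm, a brass hose barb reaching to x = -37 mm and a flat black thumb lever on top (28 mm high over all), 90 g. Origin at the centre of the block's underside, z up; rests on its flat base.
- key: House key with a round red plastic head 28 mm in diameter and 10 mm thick; the flat dark steel blade (3 mm thick, 10 mm wide) reaches from the head to x = +46 mm, flush with the head's underside. 25 g. Origin at the centre of the head's underside, x along the blade, z up.
- tray: Grey charging tray, 112 mm (x) by 250 mm (y), fixed. Origin at the centre of its underside, z up. Its floor is 12 mm above the origin, with a rim 5 mm wide that rises 4 mm above the floor. Three white charging pads, 62 mm in diameter and flush with the floor, lie with their centres at x = 0 and y = -78, 0 and +78 mm; any device charges on any pad.
- bikebox: Green open-topped bike box, 130 mm (x) by 190 mm (y) by 42 mm high, walls 4 mm, fixed. Origin at the centre of its underside, z up; floor 4 mm above it. A divider 38 mm high, 4 mm thick, at y = -40 mm parts it: the narrow bay on the -y side holds two yellow tyre levers and a dark patch tin (all fixed); the wide empty bay on the +y side, 122 by 129 mm inside, has its centre at x = 0, y = +26 mm.
- dish: Round white ceramic dish, fixed: rim 140 mm across and 22 mm high, wall 5 mm; flat inner floor about 100 mm across and 6 mm above the origin, which is the centre of its underside; z up.
- canister: Bystander: aluminium canister with a ribbed twist cap, 39 mm in diameter, 62 mm high, standing loose. Origin at the centre of its underside.
- plant: Bystander: small succulent in a terracotta pot, 49 mm in diameter at its rim, 56 mm high, standing loose. Origin at the centre of its underside.

How it is judged:
At the end, for the whole second after the job is handed in: Each device flat on the tray floor (0.12 rad), within 15 mm in x and y of its own pad centre; pump head on its base (0.2 rad) on the floor of the box's empty bay; key flat (0.2 rad) on the dish floor, head within 45 mm of its centre; all right way up, released and at rest (x of powerbank in the frame of tray between -0.015 and 0.015 m and (y of powerbank in the frame of tray between -0.093 and -0.063 m or y of powerbank in the frame of tray between -0.015 and 0.015 m or y of powerbank in the frame of tray between 0.063 and 0.093 m) and z of powerbank in the frame of tray between 0.009 and 0.016 m and angle between each of powerbank, earbuds, tracker's own z axis and vertical below 0.12 rad and linear speed of each of powerbank, earbuds, tracker, pumphead, key below 0.02 m/s and angular speed of each of powerbank, earbuds, tracker, pumphead, key below 0.2 rad/s and x of earbuds in the frame of tray between -0.015 and 0.015 m and (y of earbuds in the frame of tray between -0.093 and -0.063 m or y of earbuds in the frame of tray between -0.015 and 0.015 m or y of earbuds in the frame of tray between 0.063 and 0.093 m) and z of earbuds in the frame of tray between 0.009 and 0.016 m and x of tracker in the frame of tray between -0.015 and 0.015 m and (y of tracker in the frame of tray between -0.093 and -0.063 m or y of tracker in the frame of tray between -0.015 and 0.015 m or y of tracker in the frame of tray between 0.063 and 0.093 m) and z of tracker in the frame of tray between 0.009 and 0.016 m and x of pumphead in the frame of bikebox between -0.05 and 0.05 m and y of pumphead in the frame of bikebox between -0.03 and 0.083 m and z of pumphead in the frame of bikebox between 0.001 and 0.009 m and angle between each of pumphead, key's own z axis and vertical below 0.2 rad and horizontal distance between key and dish below 0.045 m and z of key in the frame of dish between 0.003 and 0.012 m); the robot touches nothing.
It fails at once if the canister or the plant is shifted by more than 15 mm or tipped (distance of any of canister, plant from where it was at the start of the episode above 0.015 m or angle between any of canister, plant's own z axis and vertical above 0.25 rad).
It fails at once if a thing is dropped or knocked: it moves faster than 0.6 m/s with its underside less than 50 mm above the shelf top ((height (world z) of powerbank below 0.1 m and linear speed of powerbank above 0.6 m/s) or (height (world z) of earbuds below 0.1 m and linear speed of earbuds above 0.6 m/s) or (height (world z) of tracker below 0.1 m and linear speed of tracker above 0.6 m/s) or (height (world z) of pumphead below 0.1 m and linear speed of pumphead above 0.6 m/s) or (height (world z) of key below 0.1 m and linear speed of key above 0.6 m/s)).
It also fails if it takes over 109 s, if anything falls off the work surface, if the arm or the gripper's body presses on something with over 40 N, if the wrist force passes 120 N, or if a joint passes its speed limit or range.

ROBOT

A 6-joint arm with a two-finger parallel gripper is mounted at the origin on the work surface. World frame = base frame: x ahead of the robot, y to its left, z up, the work surface at z = 0. Lengths are in m, angles in rad, forces in N, time in s.
With the tool pointing down it reaches from about 0.3 to 0.875 m from the base axis. Payload 6.4 kg.
Tool frame: the origin (TCP) lies between the finger pads; the fingertips stand 11 mm ahead of it and the grasp point (between the pads) lies 8 mm behind it (ctrl.tcp_to_tips is the y of the fingertips in the tool frame, in m); y points along the fingers, x is the direction in which the jaws open and shut, and the axes are right-handed (so a half turn about y gives the same grasp; the last joint's range is limited). The gripper opens to 85 mm and grips with 20 to 120 N. Pads are 22 mm wide; open, the fingers measure 114 mm over their backs; the gripper's body (76 mm by 85 mm) begins 54 mm behind the grasp point. The pads swing forward as they close: fully open they stand 13 mm farther back than shut.
Start: joints at [-1.336, 0.181, 1.607, -0, 1.354, -0.206], TCP at [0.245, -0.52, 0.242] pointing down, gripper open.
Joint ranges: [-2.99, 2.99], [-0.89, 2.07], [0.3, 2.58], [-1.14, 4.28], [0, 2.63], [-3.12, 3.12]. Speed limits (rad/s): [2.57, 2.57, 3.01, 3.14, 3.14, 3.14].

INTERFACE

Orientations are given as a unit quaternion [w, x, y, z].
In Python, from bench import ctrl gives the robot as it stands.
- The arm moves only by the tool apply_moves, never from a script. Its argument "plan" is text: rows parted by semicolons, each of 7 numbers parted by spaces: the shift along the tool's x, y, z each as a share of 0.05 m, from -1 to 1, then the turn, a rotation vector about the tool's x, y, z each as a share of 0.12 rad, from -1 to 1, then the opening, from 0 (shut) to 1 (fully open). In form: dx dy dz wx wy wz claw; .... A call has exactly 5 rows; each row shifts and turns the commanded pose from where the row before left it, along the tool's axes as they then stand; what a row does not reach is not made up. A row lasts 1/10 s, in which the tool goes at most 50 mm and 8.59 degrees, less where a joint would pass 70% of its speed; a pose out of reach is approached as far as the arm can. A call with a number of a shift or a turn outside -1 to 1 is refused whole. A call with a gripper value outside its range is refused whole. The fingers move at their own pace and stop on an object; the grip force is fixed at half the most. Time passes only in rows, so rows that do not move let the fingers close, or fill a call up. It gives the time, the measured TCP pose, the force and the opening at its end, in the units of the state.
- ctrl.get_obs(): the state, without advancing time (a new reading comes with each control period).
- ctrl.camera(name): name is "scene" or "top" or "wrist"; returns the picture (480x640x3 uint8, red, green, blue); there is no depth.
- ctrl.get_calibration(name): a dict with "intrinsics" (3x3 intrinsics, pixels), "R" (3x3) and "t" (3): a world point X has camera coordinates R X + t. Camera axes: x right, y down, z forward; pixel columns grow to the right and rows downward; lengths in m; the calibration is good to about 2 mm. A picture is of the moment at which its call begins: read the wrist's pose just before it. get_calibration takes no time and is no camera call; for the wrist camera it gives the pose at the moment of the call.
- ctrl.hand_in(): hands the job in, once; it reports no verdict.
Trained networks look in the newest picture that a camera, given by its name, has taken for a name from the list of things; names that differ only in an ending like _2 or _b are one class to them, and where a whole thing is asked for, a point or a joint stands for the part that bears it (a point fixed in the world has none). Each returns a list of dicts, best first, with "score" (0 to 1); they miss things now and then, are a little off and sometimes report something else, mostly with a low value. They report only what shows in the picture. A call takes as long as a camera call.
- ctrl.recognise(camera, target): "point" ([x, y, z] in m, in world coordinates, good to about 4 mm: the middle of the surface that is visible of it).
The state is a dict: "time_s": time; "q": joint angles; "dq": joint speeds; "joint_efforts": joint torques, N m; "eef_pos": TCP position; "eef_rot": TCP orientation; "wrist_force": force on the tool from outside, world axes, zero at the start; "torque": the same for the moment, N m; "opening": opening from 0.0 (shut) to 1.0 (fully open).
Only numpy, scipy, OpenCV 4.12 (cv2) and the standard library are available. Lean on these libraries where they do the work, as an engineer would, in place of code of your own. Each camera call takes 0.05 s, during which the arm holds its last target.

## Working session

There is one attempt and no reset: what is moved stays moved. The work goes in short steps, Python scripts to look and compute and a tool call to move; the robot and the scene stay as the last step left them, time stands still between calls to the robot, and variables do not carry over. Pictures are saved under pics/ and viewed, and the job is handed in when it is done.

Besides the shell and the picture viewer there is one more tool, called after ">>>" as name(argument=value, ...) on one line, values as JSON. apply_moves: Moves the arm, as the interface text tells. Shift numbers are shares of 0.05 m and turn numbers shares of 0.12 rad, none past 1 either way. Its arguments: {"type":"object","properties":{"plan":{"type":"string"}},"required":["plan"]}

```bash
ls; mkdir -p pics; cat > h.py <<'E'
import numpy as np, cv2
from bench import ctrl
def snap(cam,name):
    im=ctrl.camera(cam); cv2.imwrite(f'pics/{name}.png',im[:,:,::-1]); return im
def proj(cam,X):
    c=ctrl.get_calibration(cam); p=np.array(c['R'])@np.array(X)+np.array(c['t']); p=np.array(c['intrinsics'])@p; return p[:2]/p[2]
def unproj(cam,uv,z,c=None):
    c=c or ctrl.get_calibration(cam); K=np.array(c['intrinsics']);R=np.array(c['R']);t=np.array(c['t'])
    d=R.T@np.linalg.inv(K)@np.array([uv[0],uv[1],1.]); o=-R.T@t
    return o+d*(z-o[2])/d[2]
E
python3 - <<'E'
from h import *
o=ctrl.get_obs(); print(o)
snap('top','top0');snap('scene','scene0')
for n in ['powerbank','earbuds','tracker','pumphead','key','tray','bikebox','dish','canister','plant']:
    for c in ['top']:
        r=ctrl.recognise(c,n); print(n,c,[(np.round(a['point'],3).tolist(),round(a['score'],2)) for a in r[:3]])
print(ctrl.get_obs()['time_s'])
E
```

```text
pics
{'time_s': 0.0, 'q': array([-1.33630191e+00,  1.81533454e-01,  1.60802603e+00, -3.52637936e-06,
        1.35380481e+00, -2.06315612e-01]), 'dq': array([ 0.00132664,  0.0005962 , -0.000543  , -0.00113849,  0.00074467,
        0.0007143 ]), 'joint_efforts': array([ 1.40079883e-03, -4.44866860e+01, -3.51339483e+01, -3.84492305e-04,
        9.04290006e-03,  8.66213895e-06]), 'eef_pos': array([ 0.24521418, -0.5194902 ,  0.2413797 ]), 'eef_rot': array([ 0.59765258, -0.59678108,  0.37904164, -0.37814173]), 'wrist_force': array([-0.34403824, -0.17419582, -0.16405798]), 'torque': array([-0.04646745, -0.00927175,  0.02332378]), 'opening': 1.0028924964931258}
powerbank top [([0.444, 0.008, 0.073], 0.74)]
earbuds top [([0.444, 0.005, 0.076], 0.59)]
tracker top [([0.44, 0.16, 0.059], 0.7)]
pumphead top [([0.446, -0.327, 0.074], 0.94), ([0.443, 0.157, 0.059], 0.32)]
key top [([0.495, 0.092, 0.114], 0.33)]
tray top [([0.59, 0.258, 0.058], 0.56)]
bikebox top [([0.588, -0.264, 0.051], 0.58)]
dish top [([0.638, -0.0, 0.058], 0.97), ([0.586, 0.256, 0.057], 0.24)]
canister top [([0.495, 0.088, 0.115], 0.63)]
plant top []
0.6
```

View pics/top0.png

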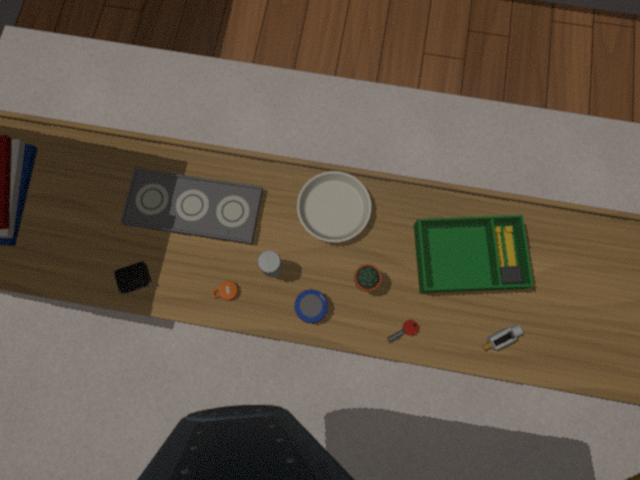

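View pics/scene0.png

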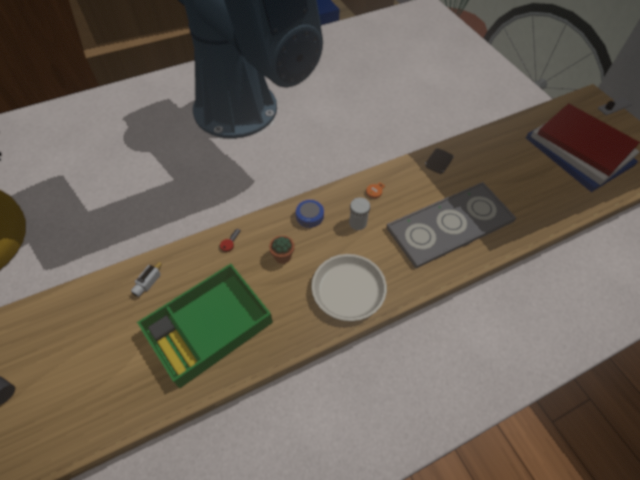

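```bash
cat >> h.py <<'E'
def rect(im,c,x0,x1,y0,y1,z,s,name):
    # output: up = +x, left = +y ; s px per m
    K=np.array(c['intrinsics']);R=np.array(c['R']);t=np.array(c['t'])
    W=int((y1-y0)*s);H=int((x1-x0)*s)
    uu,vv=np.meshgrid(np.arange(W),np.arange(H))
    X=np.stack([x1-vv/s,y1-uu/s,np.full(uu.shape,z)],-1)
    p=(X@R.T+t)@K.T; m=(p[...,:2]/p[...,2:]).astype(np.float32)
    o=cv2.remap(im,m[...,0],m[...,1],cv2.INTER_CUBIC)
    for k in np.arange(np.ceil(x0*20)/20,x1,.05): cv2.line(o,(0,int((x1-k)*s)),(8,int((x1-k)*s)),(255,0,255),1); cv2.putText(o,f'{k:.2f}',(10,int((x1-k)*s)+4),0,.35,(255,0,255))
    for k in np.arange(np.ceil(y0*20)/20,y1,.05): cv2.line(o,(int((y1-k)*s),0),(int((y1-k)*s),8),(255,0,255),1); cv2.putText(o,f'{k:.2f}',(int((y1-k)*s)-12,18),0,.35,(255,0,255))
    cv2.imwrite(f'pics/{name}.png',o[:,:,::-1]); return o
E
python3 - <<'E'
from h import *
im=cv2.imread('pics/top0.png')[:,:,::-1].copy()
c=ctrl.get_calibration('top')
rect(im,c,.38,.73,-.02,.46,.06,1600,'r1')
rect(im,c,.38,.73,-.42,.06,.06,1600,'r2')
hsv=cv2.cvtColor(im,cv2.COLOR_RGB2HSV)
def seg(lo,hi,win,z,n):
    m=cv2.inRange(hsv,lo,hi); M=np.zeros_like(m); u0,u1,v0,v1=win; M[v0:v1,u0:u1]=m[v0:v1,u0:u1]
    ys,xs=np.nonzero(M); print(n,len(xs),xs.mean(),ys.mean(),unproj('top',(xs.mean(),ys.mean()),z,c).round(4), cv2.minAreaRect(np.stack([xs,ys],1).astype(np.float32)))
    return xs,ys
seg((100,90,40),(130,255,255),(290,335,285,330),.07,'pb')
seg((0,150,80),(8,255,255),(395,425,315,340),.06,'keyhead')
seg((5,150,100),(18,255,255),(205,245,275,305),.058,'tracker')
seg((0,0,0),(180,255,40),(105,160,255,300),.066,'ear')
seg((50,120,40),(80,255,255),(400,545,205,305),.08,'box')
E
```

```text
pb 418 310.7607655502392 306.36842105263156 [0.4414 0.0081 0.07  ] ((310.5, 306.0), (32.0, 31.0), 90.0)
keyhead 174 410.0287356321839 327.35632183908046 [ 0.4362 -0.1719  0.06  ] ((410.25006103515625, 327.2500305175781), (14.849241256713867, 14.142135620117188), 45.0)
tracker 310 225.39032258064515 290.2225806451613 [0.4446 0.1665 0.058 ] ((224.2930908203125, 290.9827575683594), (18.755229949951172, 25.440261840820312), 68.19859313964844)
ear 818 132.07334963325184 277.179706601467 [0.4379 0.3368 0.066 ] ((132.19683837890625, 277.2511291503906), (25.090694427490234, 34.64264678955078), 70.34617614746094)
box 6483 467.3589387629184 254.47709393799167 [ 0.5805 -0.2534  0.08  ] ((473.31982421875, 253.35565185546875), (73.45234680175781, 114.8480224609375), 87.51044464111328)
```

View pics/r1.png

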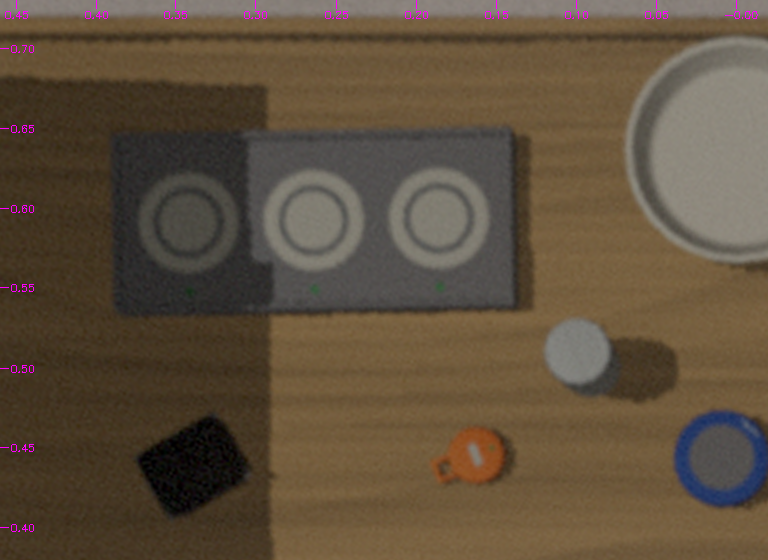

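View pics/r2.png

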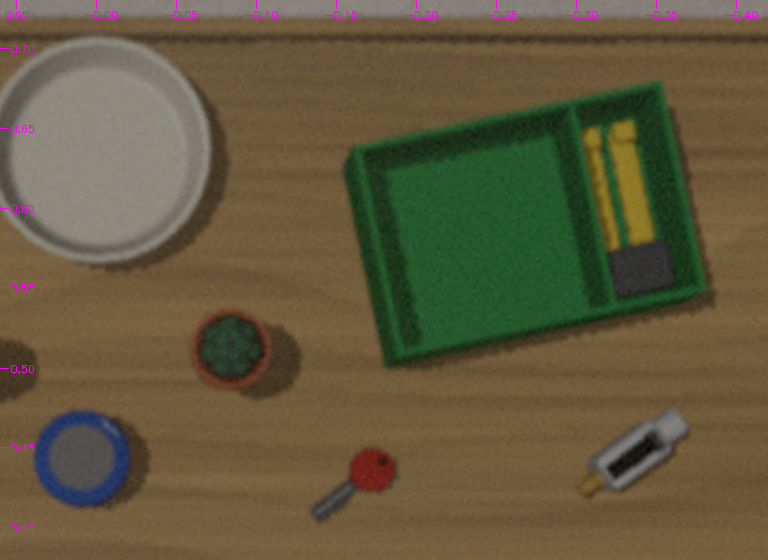

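```bash
cat >> h.py <<'E'
from scipy.spatial.transform import Rotation as Ro
def pose():
    o=ctrl.get_obs(); q=o['eef_rot']; return np.array(o['eef_pos']),Ro.from_quat([q[1],q[2],q[3],q[0]]),o
def Rt(yawdeg):
    a=np.radians(yawdeg); X=np.array([np.cos(a),np.sin(a),0]); Y=np.array([0,0,-1.]); return Ro.from_matrix(np.stack([X,Y,np.cross(X,Y)],1))
def go(wps,p=None,claw=None):
    """wps: list of (x,y,z,yawdeg,claw[,maxstep]); prints rows"""
    pp,R,o=pose()
    rows=[]
    for w in wps:
        P=np.array(w[:3]);
        cur=np.degrees(np.arctan2(*R.as_matrix()[[1,0],0]))
        y=w[3]
        T=Rt(y); rv=(R.inv()*T).as_rotvec(); d=P-pp
        ms=w[5] if len(w)>5 else .047
        n=max(1,int(np.ceil(max(np.abs(np.concatenate([R.inv().apply(d)]))/ms if 0 else [np.linalg.norm(d)/ms, np.linalg.norm(rv)/.118]))))
        for i in range(n):
            s=R.inv().apply((P-pp)/(n-i))/.05; r=(R.inv()*T).as_rotvec()/(n-i)/.12
            s=np.round(s,2); r=np.round(r,2)
            rows.append(list(s)+list(r)+[w[4]])
            pp=pp+R.apply(s*.05); R=R*Ro.from_rotvec(r*.12)
    while len(rows)%5: rows.append([0]*6+[rows[-1][6]])
    for k in range(0,len(rows),5):
        print('; '.join(' '.join(f'{v+0:g}' for v in r) for r in rows[k:k+5]))
    print('end',pp.round(4))
def st():
    p,R,o=pose(); M=R.as_matrix()
    print('t',round(o['time_s'],2),'p',p.round(4),'yaw',np.degrees(np.arctan2(M[1,0],M[0,0])).round(1),'tilt',np.degrees(np.arccos(-M[2,1])).round(2),'open',round(o['opening'],3),'q6',o['q'][5].round(2),'q1',o['q'][0].round(2),'F',o['wrist_force'].round(1))
E
python3 - <<'E'
from h import *
st()
c=ctrl.get_calibration('top')
print('cam',(-np.array(c['R']).T@np.array(c['t'])).round(3))
cz=-np.array(c['R']).T@np.array(c['t'])
def lift(u,v,y1,z):
    p=np.array([.73-v/1600,y1-u/1600,.06]); return (p+(cz-p)*(z-.06)/(cz[2]-.06)).round(4)
for n,u,v,y1,z in [('pad1',189,222,.46,.062),('pad2',314,219,.46,.062),('pad3',439,217,.46,.062),('ear',193.5,466,.46,.068),('trk',476,455,.46,.061),('can',578,352,.46,.112),('pb',82,458,.06,.074),('keyhead',372,470,.06,.06),('pump',633,453,.06,.066),('plant',231,349,.06,.1),('dish',97,150,.06,.072)]:
    print(n,lift(u,v,y1,z))
cs=[lift(u,v,.06,.092) for u,v in [(352,149),(660,85),(387,365),(706,291)]]; print('boxcorners',cs,np.mean(cs,0))
print(ctrl.tcp_to_tips)
E
```

```text
t 0.6 p [ 0.2454 -0.52    0.2423] yaw -64.7 tilt 0.0 open 0.995 q6 -0.21 q1 -1.34 F [ 0.7 -0.4  0.8]
cam [ 0.364 -0.019  0.897]
pad1 [0.5907 0.341  0.062 ]
pad2 [0.5926 0.2631 0.062 ]
pad3 [0.5938 0.1851 0.062 ]
ear [0.438  0.3356 0.068 ]
trk [0.4455 0.1623 0.061 ]
can [0.5009 0.0914 0.112 ]
pb [0.4424 0.0083 0.074 ]
keyhead [ 0.4362 -0.1725  0.06  ]
pump [ 0.4463 -0.3334  0.066 ]
plant [ 0.5048 -0.0812  0.1   ]
dish [ 0.6323 -0.0009  0.072 ]
boxcorners [array([ 0.6264, -0.1546,  0.092 ]), array([ 0.6649, -0.3397,  0.092 ]), array([ 0.4966, -0.1756,  0.092 ]), array([ 0.5411, -0.3674,  0.092 ])] [ 0.58225  -0.259325  0.092   ]
0.011
```

```bash
python3 - <<'E'
from h import *
go([(.446,-.333,.18,35,1)])
E
```

```text
-0.11 0.08 0.35 0 -0.97 0 1; -0.07 0.08 0.36 0 -0.97 0 1; -0.03 0.08 0.36 0 -0.97 0 1; 0.01 0.08 0.37 0 -0.97 0 1; 0.06 0.08 0.36 0 -0.97 0 1
0.1 0.08 0.35 0 -0.97 0 1; 0.14 0.09 0.34 0 -0.97 0 1; 0.18 0.08 0.32 0 -0.96 0 1; 0.21 0.09 0.3 0 -0.97 0 1; 0.25 0.08 0.27 0 -0.96 0 1
0.27 0.09 0.24 0 -0.97 0 1; 0.3 0.08 0.21 0 -0.96 0 1; 0.32 0.09 0.17 0 -0.97 0 1; 0.34 0.08 0.13 0 -0.96 0 1; 0.36 0.09 0.09 0 -0.97 0 1
end [ 0.4462 -0.3331  0.1798]
```

>>> apply_moves(plan="-0.11 0.08 0.35 0 -0.97 0 1; -0.07 0.08 0.36 0 -0.97 0 1; -0.03 0.08 0.36 0 -0.97 0 1; 0.01 0.08 0.37 0 -0.97 0 1; 0.06 0.08 0.36 0 -0.97 0 1")

```text
time_s: 1.1
eef_pos: [0.3127, -0.4571, 0.2222]
eef_rot: [-0.681, 0.681, -0.19, 0.19]
wrist_force: [-0.4, 0.8, -0.1]
opening: 1.002
```

>>> apply_moves(plan="0.1 0.08 0.35 0 -0.97 0 1; 0.14 0.09 0.34 0 -0.97 0 1; 0.18 0.08 0.32 0 -0.96 0 1; 0.21 0.09 0.3 0 -0.97 0 1; 0.25 0.08 0.27 0 -0.96 0 1")

```text
time_s: 1.6
eef_pos: [0.38, -0.3948, 0.2012]
eef_rot: [-0.707, 0.707, 0.013, -0.013]
wrist_force: [-0.1, -0.2, 0.1]
opening: 0.999
```

>>> apply_moves(plan="0.27 0.09 0.24 0 -0.97 0 1; 0.3 0.08 0.21 0 -0.96 0 1; 0.32 0.09 0.17 0 -0.97 0 1; 0.34 0.08 0.13 0 -0.96 0 1; 0.36 0.09 0.09 0 -0.97 0 1")

```text
time_s: 2.1
eef_pos: [0.4467, -0.3326, 0.1798]
eef_rot: [-0.674, 0.674, 0.214, -0.214]
wrist_force: [-1.0, -0.0, -0.0]
opening: 0.997
```

```bash
python3 - <<'E'
from h import *
st(); snap('wrist','w0'); st(); print(ctrl.recognise('wrist','pumphead')[:2])
go([(.446,-.333,.064,35,1)])
E
```

```text
t 2.1 p [ 0.4467 -0.3326  0.1798] yaw 35.3 tilt 0.02 open 0.997 q6 -1.47 q1 -0.85 F [-1. -0. -0.]
t 2.15 p [ 0.448  -0.3304  0.1789] yaw 35.7 tilt 0.11 open 1.003 q6 -1.47 q1 -0.85 F [ 1.5  3.1 -1.5]
[{'point': [0.4445, -0.3316, 0.0745], 'score': 0.84}, {'point': [0.4407, -0.1807, 0.0584], 'score': 0.54}]
-0.01 0.77 -0.01 0 0.01 0 1; -0.01 0.77 0 -0.01 0.01 0 1; -0.02 0.76 -0.01 0 0.02 0 1; 0 0 0 0 0 0 1; 0 0 0 0 0 0 1
end [ 0.446  -0.3332  0.0642]
```

View pics/w0.png

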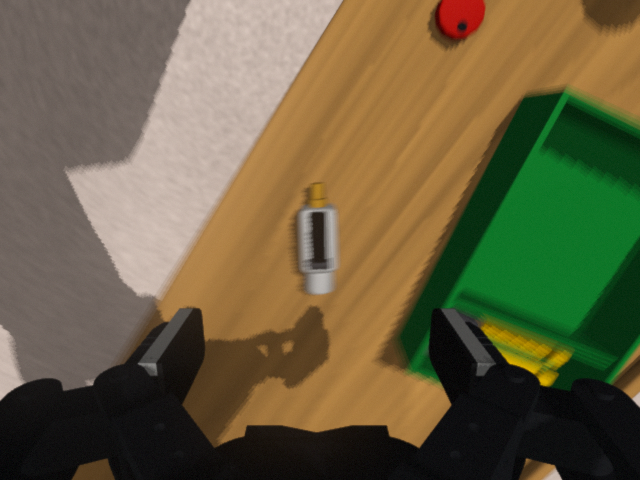

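>>> apply_moves(plan="-0.01 0.77 0 0 0.01 0 0.7; -0.01 0.77 0 0 0.01 0 0.7; -0.02 0.76 0 0 0.02 0 0.7; 0 0 0 0 0 0 0.3; 0 0 0 0 0 0 0")

```text
time_s: 2.7
eef_pos: [0.4442, -0.3346, 0.0651]
eef_rot: [0.675, -0.675, -0.21, 0.211]
wrist_force: [-0.6, -0.2, 0.2]
opening: 0.372
```

>>> apply_moves(plan="0 0 0 0 0 0 0; 0 0 0 0 0 0 0; 0 0 0 0 0 0 0; 0 0 0 0 0 0 0; 0 0 0 0 0 0 0")

```text
time_s: 3.2
eef_pos: [0.4455, -0.3354, 0.0668]
eef_rot: [-0.674, 0.676, 0.212, -0.211]
wrist_force: [-1.1, 0.1, 7.1]
opening: 0.264
```

```bash
python3 - <<'E'
from h import *
st(); snap('wrist','w1'); 
go([(.446,-.333,.15,35,0,.03),(.577,-.234,.15,12.5,0,.03)])
E
```

```text
t 3.2 p [ 0.4455 -0.3354  0.0668] yaw 34.7 tilt 0.19 open 0.264 q6 -1.46 q1 -0.86 F [-1.1  0.1  7.1]
0.01 -0.55 0.01 0.01 -0.01 0 0; 0.01 -0.56 0.01 0.01 -0.01 0 0; 0.02 -0.55 0.01 0.01 -0.02 0 0; 0.55 0 0.02 0 0.55 0 0; 0.54 0 0.06 0 0.55 0 0
0.54 0 0.09 0 0.54 0 0; 0.53 0 0.12 0 0.55 0 0; 0.52 0 0.16 0 0.54 0 0; 0.51 0 0.2 0 0.55 0 0; 0 0 0 0 0 0 0
end [ 0.5767 -0.2339  0.1498]
```

View pics/w1.png

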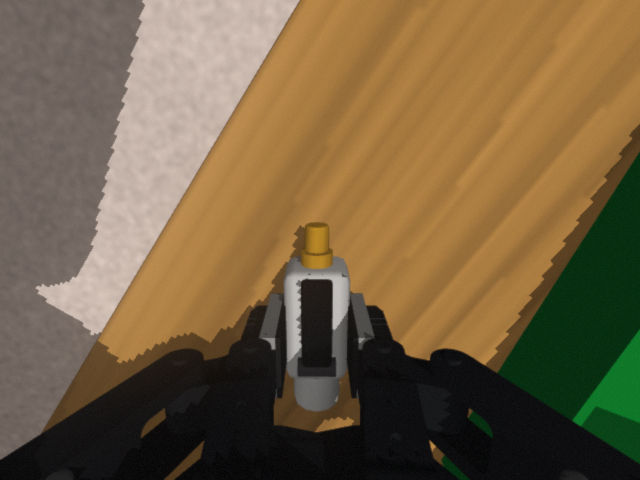

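>>> apply_moves(plan="0.01 -0.55 0.01 0.01 -0.01 0 0; 0.01 -0.56 0.01 0.01 -0.01 0 0; 0.02 -0.55 0.01 0.01 -0.02 0 0; 0.55 0 0.02 0 0.55 0 0; 0.54 0 0.06 0 0.55 0 0")

```text
time_s: 3.75
eef_pos: [0.4898, -0.2995, 0.1499]
eef_rot: [0.687, -0.687, -0.167, 0.166]
wrist_force: [-1.1, 0.4, -0.5]
opening: 0.266
```

>>> apply_moves(plan="0.54 0 0.09 0 0.54 0 0; 0.53 0 0.12 0 0.55 0 0; 0.52 0 0.16 0 0.54 0 0; 0.51 0 0.2 0 0.55 0 0; 0 0 0 0 0 0 0")

```text
time_s: 4.25
eef_pos: [0.5781, -0.2308, 0.1483]
eef_rot: [0.704, -0.702, -0.077, 0.077]
wrist_force: [-0.1, -0.1, 0.1]
opening: 0.266
```

```bash
python3 - <<'E'
from h import *
st(); snap('wrist','w2'); 
go([(.577,-.234,.09,12.5,0,.03),(.577,-.234,.0715,12.5,0,.01)])
E
```

```text
t 4.25 p [ 0.5781 -0.2308  0.1483] yaw 12.6 tilt 0.18 open 0.266 q6 -0.79 q1 -0.57 F [-0.1 -0.1  0.1]
0 0.58 -0.02 -0.01 0.01 0 0; -0.01 0.58 -0.02 -0.01 0.01 -0.01 0; 0 0.19 0 0 0 0 0; 0 0.18 -0.01 0 0 0 0; 0 0 0 0 0 0 0
end [ 0.5768 -0.2343  0.0716]
```

View pics/w2.png

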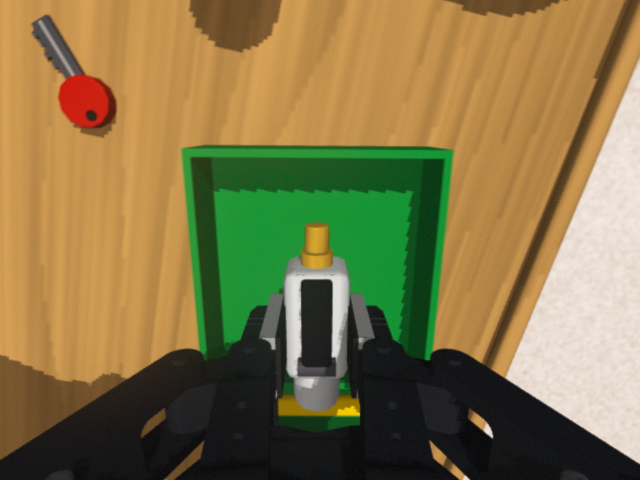

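>>> apply_moves(plan="0 0.58 -0.02 0 0 0 0; 0 0.58 -0.02 0 0 0 0; 0 0.2 0 0 0 0 0; 0 0.18 0 0 0 0 0; 0 0 0 0 0 0 0")

```text
time_s: 4.8
eef_pos: [0.5762, -0.2354, 0.0717]
eef_rot: [0.704, -0.702, -0.076, 0.077]
wrist_force: [0.3, -0.2, -1.2]
opening: 0.264
```

>>> apply_moves(plan="0 0 0 0 0 0 0; 0 0 0 0 0 0 0.35; 0 0 0 0 0 0 0.5; 0 0 0 0 0 0 0.5; 0 0 0 0 0 0 0.5")

```text
time_s: 5.3
eef_pos: [0.5763, -0.2348, 0.071]
eef_rot: [0.704, -0.702, -0.076, 0.077]
wrist_force: [-0.6, -0.8, -0.4]
opening: 0.495
```

```bash
python3 - <<'E'
from h import *
st()
go([(.577,-.234,.16,12.5,.6,.045),(.4362,-.1725,.14,40,.7)])
E
```

```text
t 5.3 p [ 0.5763 -0.2348  0.071 ] yaw 12.5 tilt 0.19 open 0.495 q6 -0.8 q1 -0.58 F [-0.6 -0.8 -0.4]
0.01 -0.89 0.01 -0.01 0 0 0.6; 0 -0.89 0.01 -0.02 0 -0.01 0.6; -0.5 0.08 0.36 0 -0.8 0 0.7; -0.46 0.08 0.41 0 -0.8 0 0.7; -0.42 0.08 0.45 0 -0.8 0 0.7
-0.37 0.08 0.49 0 -0.8 0 0.7; -0.32 0.08 0.51 0 -0.8 0 0.7; 0 0 0 0 0 0 0.7; 0 0 0 0 0 0 0.7; 0 0 0 0 0 0 0.7
end [ 0.4364 -0.1726  0.1399]
```

>>> apply_moves(plan="0 -0.89 0.01 0 0 0 0.5; 0 -0.89 0.01 0 0 0 0.6; -0.5 0.08 0.36 0 -0.8 0 0.7; -0.46 0.08 0.41 0 -0.8 0 0.7; -0.42 0.08 0.45 0 -0.8 0 0.7")

```text
time_s: 5.8
eef_pos: [0.4907, -0.1968, 0.1484]
eef_rot: [0.685, -0.683, -0.178, 0.178]
wrist_force: [-0.4, 0.4, -0.1]
opening: 0.696
```

>>> apply_moves(plan="-0.37 0.08 0.49 0 -0.8 0 0.7; -0.32 0.08 0.51 0 -0.8 0 0.7; 0 0 0 0 0 0 0.7; 0 0 0 0 0 0 0.7; 0 0 0 0 0 0 0.7")

```text
time_s: 6.3
eef_pos: [0.437, -0.1736, 0.1411]
eef_rot: [0.665, -0.664, -0.241, 0.241]
wrist_force: [0.3, 0.5, -0.1]
opening: 0.699
```

```bash
python3 - <<'E'
from h import *
st(); snap('wrist','w3'); r=ctrl.recognise('wrist','key'); print(r[:2])
snap('scene','s1')
E
```

```text
t 6.3 p [ 0.437  -0.1736  0.1411] yaw 39.9 tilt 0.1 open 0.699 q6 -1.33 q1 -0.63 F [ 0.3  0.5 -0.1]
[{'point': [0.4306, -0.17, 0.0617], 'score': 0.63}]
```

View pics/w3.png

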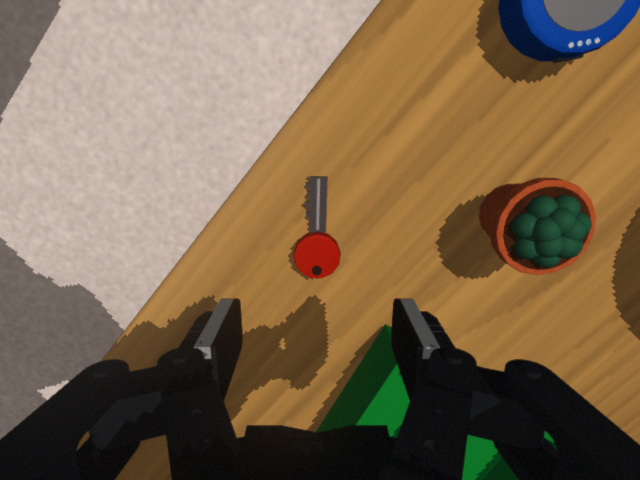

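View pics/s1.png

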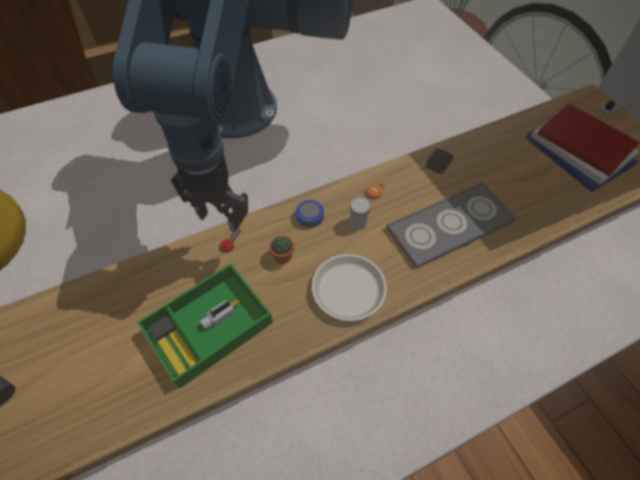

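```bash
python3 - <<'E'
from h import *
print(unproj('wrist',(317,255),.06))
go([(.436,-.173,.075,40,.5,.035),(.436,-.173,.063,40,.5,.012)])
E
```

```text
[ 0.43646965 -0.17044219  0.06      ]
0 0.66 0 -0.01 0 0 0.5; -0.01 0.65 0.01 -0.01 -0.01 0 0.5; 0 0.12 0 0 0 0 0.5; 0 0.12 0 0 0 0 0.5; 0 0 0 0 0 0 0.5
end [ 0.4359 -0.1731  0.0631]
```

>>> apply_moves(plan="0 0.66 0 0 0 0 0.5; 0 0.65 -0.03 0 0 0 0.5; 0 0.12 0 0 0 0 0.5; 0 0.12 0 0 0 0 0.5; 0 0 0 0 0 0 0.5")

```text
time_s: 6.95
eef_pos: [0.437, -0.1738, 0.063]
eef_rot: [0.666, -0.663, -0.241, 0.242]
wrist_force: [-0.5, -1.1, -0.7]
opening: 0.499
```

>>> apply_moves(plan="0 0 0 0 0 0 0.2; 0 0 0 0 0 0 0; 0 0 0 0 0 0 0; 0 0 0 0 0 0 0; 0 0 0 0 0 0 0")

```text
time_s: 7.45
eef_pos: [0.4375, -0.1742, 0.0644]
eef_rot: [0.665, -0.664, -0.242, 0.241]
wrist_force: [-1.5, 1.0, 6.7]
opening: 0.285
```

```bash
python3 - <<'E'
from h import *
st(); snap('wrist','w4'); p=pose()[0]
go([(p[0],p[1],.15,40,0,.03),(.57,-.17,.15,40,0,.04)])
E
```

```text
t 7.45 p [ 0.4375 -0.1742  0.0644] yaw 40.0 tilt 0.08 open 0.285 q6 -1.33 q1 -0.63 F [-1.5  1.   6.7]
0 -0.57 0 0 0 0 0; 0 -0.57 0 0 0 0 0; 0 -0.57 0 -0.01 0 0.01 0; 0.52 0 -0.41 0 0 0 0; 0.52 0 -0.41 0 0 0 0
0.52 0 -0.41 0 0 0 0; 0.53 0 -0.4 0 0 0 0; 0 0 0 0 0 0 0; 0 0 0 0 0 0 0; 0 0 0 0 0 0 0
end [ 0.57   -0.1697  0.1499]
```

View pics/w4.png

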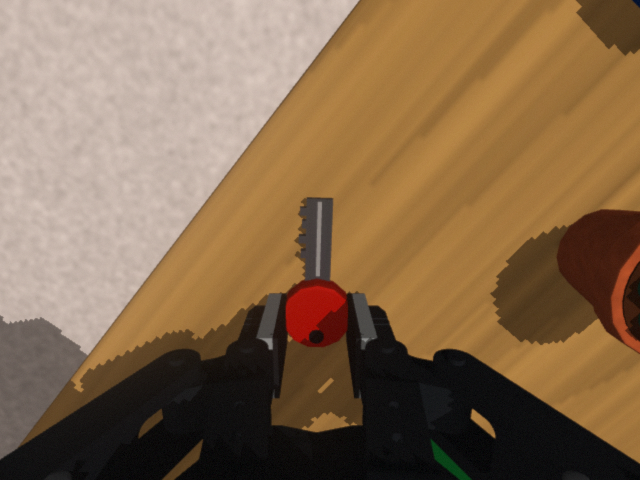

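```bash
python3 - <<'E'
from h import *
p=pose()[0]
go([(p[0],p[1],.165,40,0,.034),(.642,-.012,.165,40,0,.045)])
E
```

```text
0 -0.67 0 0 0 0 0; 0 -0.67 0 0 0 0 0; 0 -0.67 0 -0.01 0 0.01 0; 0.87 0 -0.02 0 0 0 0; 0.87 0 -0.02 0 0 0 0
0.87 0 -0.02 0 0 0 0; 0.87 0 -0.03 0 0 0 0; 0.87 0 -0.02 0 0 0 0; 0.87 0 -0.03 0 0 0 0; 0 0 0 0 0 0 0
end [ 0.6421 -0.0121  0.1648]
```

>>> apply_moves(plan="0 -0.67 0 0 0 0 0; 0 -0.67 0 0 0 0 0; 0 -0.67 0 0 0 0 0; 0.87 0 -0.02 0 0 0 0; 0.87 0 -0.02 0 0 0 0")

```text
time_s: 8.0
eef_pos: [0.5068, -0.1204, 0.1664]
eef_rot: [-0.665, 0.665, 0.242, -0.24]
wrist_force: [0.2, -0.5, -0.2]
opening: 0.282
```

>>> apply_moves(plan="0.87 0 -0.02 0 0 0 0; 0.87 0 -0.03 0 0 0 0; 0.87 0 -0.02 0 0 0 0; 0.87 0 -0.03 0 0 0 0; 0 0 0 0 0 0 0")

```text
time_s: 8.5
eef_pos: [0.6446, -0.0082, 0.1639]
eef_rot: [0.665, -0.663, -0.244, 0.242]
wrist_force: [-0.6, 0.3, 0.0]
opening: 0.282
```

```bash
python3 - <<'E'
from h import *
st(); snap('wrist','w5')
go([(.642,-.012,.1,40,0,.035),(.642,-.012,.0705,40,0,.011)])
E
```

```text
t 8.5 p [ 0.6446 -0.0082  0.1639] yaw 40.2 tilt 0.22 open 0.282 q6 -0.9 q1 -0.2 F [-0.6  0.3  0. ]
-0.02 0.64 -0.01 -0.01 0.01 0 0; -0.02 0.63 -0.02 -0.01 0.01 0.01 0; 0 0.2 0 0 0 0 0; 0 0.2 0 0 0 0 0; 0 0.19 0 0 0 0 0
end [ 0.6422 -0.012   0.0706]
```

View pics/w5.png

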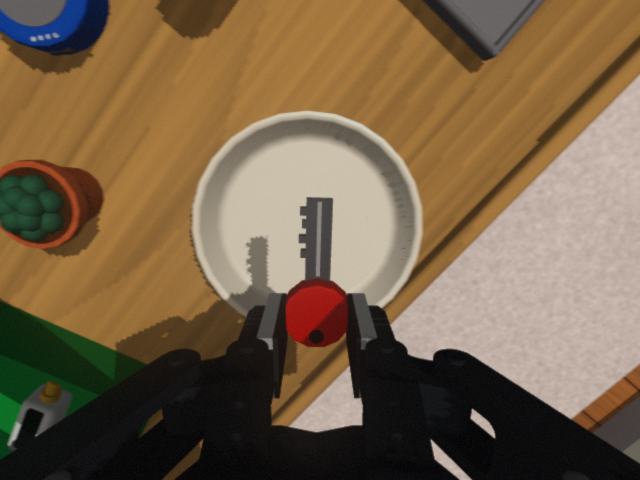

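```bash
python3 - <<'E'
from h import *
print(unproj('wrist',(307,217),.072),unproj('wrist',(305,203),.056))
E
```

```text
[0.62505451 0.0047043  0.072     ] [0.62035108 0.00783625 0.056     ]
```

>>> apply_moves(plan="-0.02 0.64 0.02 0 0 0 0; -0.02 0.63 0.03 0 0 0 0; 0 0.2 0 0 0 0 0; 0 0.2 0 0 0 0 0; 0 0.18 0 0 0 0 0")

```text
time_s: 9.05
eef_pos: [0.6388, -0.0114, 0.0718]
eef_rot: [0.665, -0.664, -0.242, 0.241]
wrist_force: [0.8, -0.6, -0.0]
opening: 0.282
```

```bash
python3 - <<'E'
from h import *
st(); snap('wrist','w6')
E
```

```text
t 9.05 p [ 0.6388 -0.0114  0.0718] yaw 39.9 tilt 0.14 open 0.282 q6 -0.9 q1 -0.2 F [ 0.8 -0.6 -0. ]
```

View pics/w6.png

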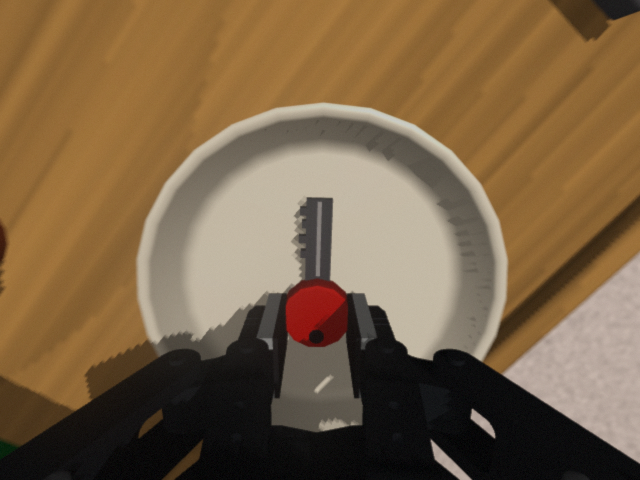

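>>> apply_moves(plan="0 0.02 0 0 0 0 0; 0 0 0 0 0 0 0; 0 0 0 0 0 0 0.34; 0 0 0 0 0 0 0.5; 0 0 0 0 0 0 0.5")

```text
time_s: 9.6
eef_pos: [0.6382, -0.0107, 0.0702]
eef_rot: [0.666, -0.663, -0.242, 0.242]
wrist_force: [-0.1, -0.4, 0.4]
opening: 0.498
```

```bash
python3 - <<'E'
from h import *
st(); p=pose()[0]
go([(p[0],p[1],.16,35,.6,.045),(.47,.0083,.16,0,1)])
go([(p[0],p[1],.16,35,.6,.045),(.4424,.0083,.16,0,1)])
E
```

```text
t 9.6 p [ 0.6382 -0.0107  0.0702] yaw 40.0 tilt 0.18 open 0.498 q6 -0.9 q1 -0.2 F [-0.1 -0.4  0.4]
0 -0.9 0 -0.01 0.36 0 0.6; 0 -0.9 0 -0.02 0.36 0 0.6; -0.42 0 0.37 0 0.85 0 1; -0.46 0 0.33 0 0.85 0 1; -0.49 0 0.28 0 0.85 0 1
-0.52 0 0.23 0 0.85 0 1; -0.54 0 0.18 0 0.85 0 1; -0.55 0 0.12 0 0.84 0.01 1; 0 0 0 0 0 0 1; 0 0 0 0 0 0 1
end [0.4698 0.0083 0.1601]
0 -0.9 0 -0.01 0.36 0 0.6; 0 -0.9 0 -0.02 0.36 0 0.6; -0.5 0 0.43 0 0.85 0 1; -0.54 0 0.37 0 0.85 0 1; -0.57 0 0.32 0 0.85 0 1
-0.6 0 0.26 0 0.85 0 1; -0.63 0 0.19 0 0.85 0 1; -0.64 0 0.13 0 0.84 0.01 1; 0 0 0 0 0 0 1; 0 0 0 0 0 0 1
end [0.4426 0.0083 0.1601]
```

>>> apply_moves(plan="0 -0.9 0 0 0 0 0.5; 0 -0.9 0 0 0.72 0 0.6; -0.5 0 0.43 0 0.85 0 1; -0.54 0 0.37 0 0.85 0 1; -0.57 0 0.32 0 0.85 0 1")

```text
time_s: 10.1
eef_pos: [0.5393, -0.0012, 0.1606]
eef_rot: [0.7, -0.698, -0.106, 0.106]
wrist_force: [-0.8, 0.5, -0.2]
opening: 0.997
```

>>> apply_moves(plan="-0.6 0 0.26 0 0.85 0 1; -0.63 0 0.19 0 0.85 0 1; -0.64 0 0.13 0 0.84 0 1; 0 0 0 0 0 0 1; 0 0 0 0 0 0 1")

```text
time_s: 10.6
eef_pos: [0.4427, 0.0082, 0.1609]
eef_rot: [0.708, -0.706, -0.0, 0.001]
wrist_force: [0.5, -0.6, 0.7]
opening: 1.0
```

```bash
python3 - <<'E'
from h import *
st(); snap('wrist','w7'); print(ctrl.recognise('wrist','powerbank')[:1])
go([(.4424,.0083,.09,0,1,.035),(.4424,.0083,.068,0,1,.02)])
E
```

```text
t 10.6 p [0.4427 0.0082 0.1609] yaw 0.1 tilt 0.15 open 1.0 q6 -0.25 q1 -0.25 F [ 0.5 -0.6  0.7]
[{'point': [0.4454, 0.0118, 0.0766], 'score': 0.58}]
-0.01 0.47 0 -0.01 0 0 1; -0.01 0.47 0 -0.01 0 0 1; -0.01 0.48 0.01 0 0.01 0 1; 0 0.22 0 0 0 0 1; 0 0.22 0 0 0 0 1
end [0.4422 0.0085 0.068 ]
```

View pics/w7.png

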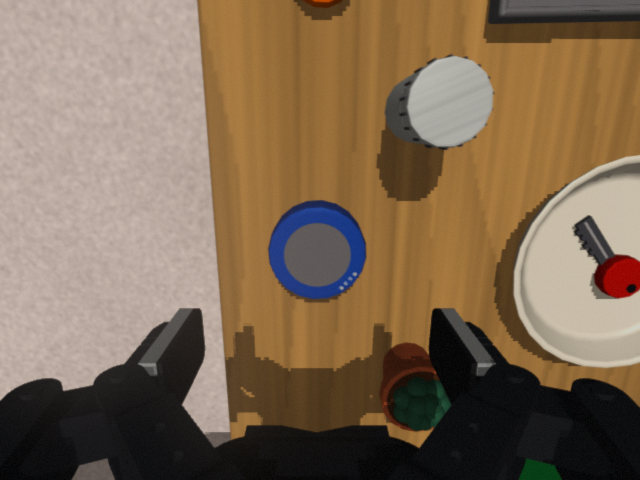

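```bash
python3 - <<'E'
from h import *
print(unproj('wrist',(317,253),.074))
E
```

```text
[0.44496705 0.01011013 0.074     ]
```

>>> apply_moves(plan="0 0.47 0 0 0 0 1; 0 0.47 0 0 0 0 1; 0 0.48 0 0 0 0 1; 0 0.22 0 0 0 0 1; 0 0.22 0 0 0 0 1")

```text
time_s: 11.2
eef_pos: [0.443, 0.0084, 0.0667]
eef_rot: [0.708, -0.706, 0.001, 0.001]
wrist_force: [-0.6, 0.0, 0.5]
opening: 1.001
```

>>> apply_moves(plan="0 0 0 0 0 0 0.8; 0 0 0 0 0 0 0.6; 0 0 0 0 0 0 0; 0 0 0 0 0 0 0; 0 0 0 0 0 0 0")

```text
time_s: 11.7
eef_pos: [0.443, 0.0084, 0.0686]
eef_rot: [0.708, -0.706, -0.0, 0.0]
wrist_force: [-2.2, -0.2, 7.0]
opening: 0.666
```

```bash
python3 - <<'E'
from h import *
st(); snap('wrist','w8'); p=pose()[0]
go([(p[0],p[1],.18,0,0,.03),(.5938,.1851,.18,1,0,.04)])
E
```

```text
t 11.7 p [0.443  0.0084 0.0686] yaw 0.0 tilt 0.14 open 0.666 q6 -0.25 q1 -0.25 F [-2.2 -0.2  7. ]
0 -0.56 0 -0.01 0 0 0; 0 -0.56 0 0 0 0 0; 0 -0.55 0 -0.01 0 0 0; 0 -0.56 0 0 0.01 0 0; 0.5 0 0.59 0 -0.03 0 0
0.5 0 0.59 0 -0.02 0 0; 0.51 0 0.59 0 -0.03 0 0; 0.51 0 0.58 0 -0.02 0 0; 0.51 0 0.58 0 -0.03 0 0; 0.51 0 0.59 0 -0.02 0 0
end [0.5938 0.1853 0.18  ]
```

View pics/w8.png

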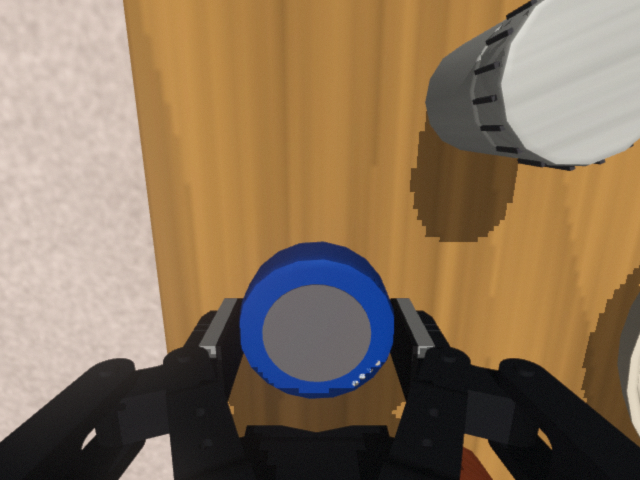

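>>> apply_moves(plan="0 -0.56 0 0 0 0 0; 0 -0.56 0 0 0 0 0; 0 -0.55 0 0 0 0 0; 0 -0.56 0 0 0 0 0; 0.5 0 0.59 0 -0.03 0 0")

```text
time_s: 12.25
eef_pos: [0.4697, 0.0355, 0.1841]
eef_rot: [-0.707, 0.707, 0.003, 0.002]
wrist_force: [1.7, -0.7, -1.5]
opening: 0.669
```

>>> apply_moves(plan="0.5 0 0.59 0 -0.02 0 0; 0.51 0 0.59 0 -0.03 0 0; 0.51 0 0.58 0 -0.02 0 0; 0.51 0 0.58 0 -0.03 0 0; 0.51 0 0.58 0 -0.02 0 0")

```text
time_s: 12.75
eef_pos: [0.5942, 0.1864, 0.1796]
eef_rot: [0.708, -0.706, -0.006, 0.007]
wrist_force: [1.0, 0.3, -0.5]
opening: 0.667
```

>>> apply_moves(plan="0 0 0 0 0 0 0; 0 0 0 0 0 0 0; 0 0 0 0 0 0 0; 0 0 0 0 0 0 0; 0 0 0 0 0 0 0")

```text
time_s: 13.25
eef_pos: [0.5929, 0.1842, 0.1794]
eef_rot: [0.708, -0.706, -0.006, 0.007]
wrist_force: [-0.5, 0.4, -0.6]
opening: 0.664
```

```bash
python3 - <<'E'
from h import *
st(); snap('wrist','w9'); p=pose()[0]
go([(.5938,.1851,.11,1,0,.035),(.5938,.1851,.0815,1,0,.011)])
E
```

```text
t 13.25 p [0.5929 0.1842 0.1794] yaw 1.0 tilt 0.19 open 0.664 q6 0.09 q1 0.11 F [-0.5  0.4 -0.6]
0.01 0.69 0.01 -0.01 0 -0.01 0; 0.01 0.7 0 -0.01 0 0 0; 0 0.19 0 0 0 0 0; 0 0.19 0 0 0 0 0; 0 0.19 0 0 0 0 0
end [0.5938 0.185  0.0814]
```

View pics/w9.png

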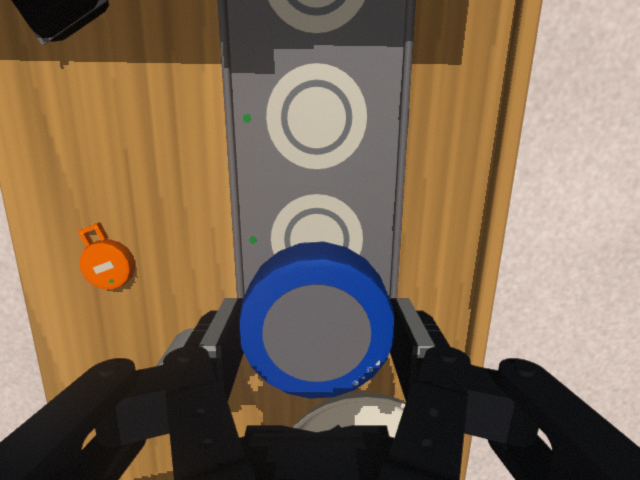

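```bash
python3 - <<'E'
from h import *
print(unproj('wrist',(317,116),.062),unproj('wrist',(317,237),.062), unproj('wrist',(106,264),.061))
E
```

```text
[0.59259659 0.26534486 0.062     ] [0.59398623 0.18791402 0.062     ] [0.44852974 0.16564672 0.061     ]
```

>>> apply_moves(plan="0.01 0.69 0.01 0 0 0 0; 0 0.7 0 0 0 0 0; 0 0.19 0 0 0 0 0; 0 0.19 0 0 0 0 0; 0 0.18 0 0 0 0 0")

```text
time_s: 13.8
eef_pos: [0.5944, 0.1857, 0.0824]
eef_rot: [0.708, -0.706, -0.006, 0.006]
wrist_force: [1.0, -0.2, 0.5]
opening: 0.666
```

>>> apply_moves(plan="0 0 0 0 0 0 0; 0 0.01 0 0 0 0 0; 0 0 0 0 0 0 0; 0 0 0 0 0 0 0; 0 0 0 0 0 0 0")

```text
time_s: 14.3
eef_pos: [0.5937, 0.1858, 0.0816]
eef_rot: [0.708, -0.706, -0.006, 0.007]
wrist_force: [-0.0, 0.2, -0.6]
opening: 0.668
```

```bash
python3 - <<'E'
from h import *
st(); snap('wrist','w10')
E
```

```text
t 14.3 p [0.5937 0.1858 0.0816] yaw 1.1 tilt 0.19 open 0.668 q6 0.09 q1 0.11 F [-0.   0.2 -0.6]
```

View pics/w10.png

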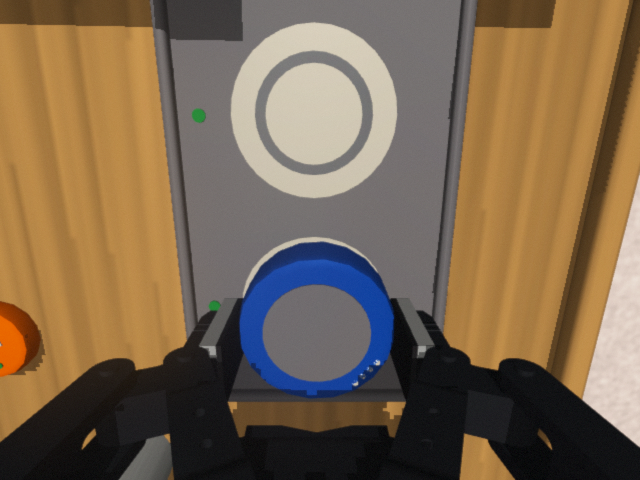

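>>> apply_moves(plan="0 0.02 0.03 0 0 0 0; 0 0 0 0 0 0 0; 0 0 0 0 0 0 0.72; 0 0 0 0 0 0 0.78; 0 0 0 0 0 0 0.8")

```text
time_s: 14.85
eef_pos: [0.5932, 0.1874, 0.0799]
eef_rot: [0.708, -0.706, -0.006, 0.007]
wrist_force: [0.1, 0.4, -0.2]
opening: 0.803
```

```bash
python3 - <<'E'
from h import *
st(); p=pose()[0]
go([(p[0],p[1],.14,1,.8,.035),(.4465,.1635,.14,20,.8,.04)])
E
```

```text
t 14.85 p [0.5932 0.1874 0.0799] yaw 1.1 tilt 0.22 open 0.803 q6 0.09 q1 0.11 F [ 0.1  0.4 -0.2]
0 -0.6 0 -0.01 0 -0.01 0.8; 0 -0.6 0 -0.02 0.01 -0.01 0.8; -0.74 0 -0.11 0 -0.69 0 0.8; -0.74 0 -0.04 0 -0.69 0 0.8; -0.74 0 0.02 0 -0.69 0 0.8
-0.74 0 0.07 0 -0.7 0 0.8; 0 0 0 0 0 0 0.8; 0 0 0 0 0 0 0.8; 0 0 0 0 0 0 0.8; 0 0 0 0 0 0 0.8
end [0.4466 0.1634 0.1398]
```

>>> apply_moves(plan="0 -0.6 0 0 0 0 0.8; 0 -0.6 0 0 0 0 0.8; -0.74 0 -0.11 0 -0.69 0 0.7; -0.74 0 -0.04 0 -0.69 0 0.7; -0.74 0 0.02 0 -0.69 0 0.7")

```text
time_s: 15.35
eef_pos: [0.4822, 0.1693, 0.1402]
eef_rot: [0.702, -0.699, -0.095, 0.096]
wrist_force: [-0.3, -0.2, -1.3]
opening: 0.7
```

>>> apply_moves(plan="-0.74 0 0.07 0 -0.7 0 0.7; 0 0 0 0 0 0 0.7; 0 0 0 0 0 0 0.7; 0 0 0 0 0 0 0.7; 0 0 0 0 0 0 0.7")

```text
time_s: 15.85
eef_pos: [0.4481, 0.1631, 0.1406]
eef_rot: [0.697, -0.695, -0.123, 0.123]
wrist_force: [0.3, -1.1, -0.5]
opening: 0.697
```

```bash
python3 - <<'E'
from h import *
st(); snap('wrist','w11'); print(ctrl.recognise('wrist','tracker')[:1])
E
```

```text
t 15.85 p [0.4481 0.1631 0.1406] yaw 20.1 tilt 0.19 open 0.697 q6 -0.25 q1 0.1 F [ 0.3 -1.1 -0.5]
[{'point': [0.4428, 0.1652, 0.0623], 'score': 0.87}]
```

View pics/w11.png

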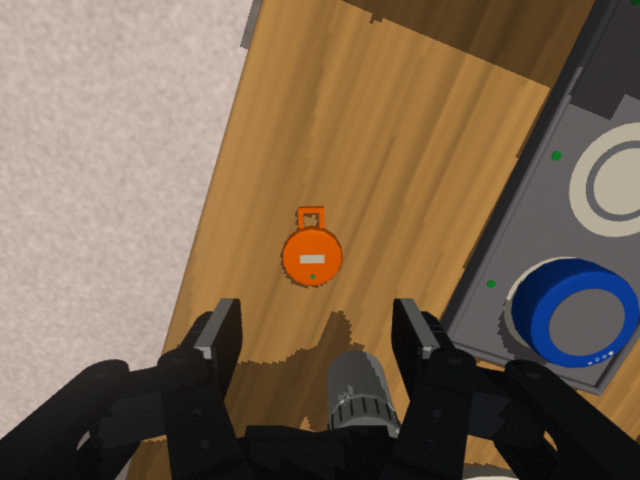

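```bash
python3 - <<'E'
from h import *
q=unproj('wrist',(312,257),.061); print(q)
q=q-np.array([0.001,.0015,0])
go([(q[0],q[1],.078,20,.6,.032),(q[0],q[1],.064,20,.6,.012)])
E
```

```text
[0.44560015 0.16437711 0.061     ]
-0.03 0.62 0.01 -0.01 0.01 0 0.6; -0.03 0.63 0 -0.02 0 -0.01 0.6; 0 0.14 0 0 0 0 0.6; 0 0.14 0 0 0 0 0.6; 0 0 0 0 0 0 0.6
end [0.4446 0.1626 0.0638]
```

>>> apply_moves(plan="-0.03 0.62 0.01 0 0 0 0.6; -0.03 0.63 0 0 0 0 0.6; 0 0.14 0 0 0 0 0.6; 0 0.14 0 0 0 0 0.6; 0 0 0 0 0 0 0.6")

```text
time_s: 16.45
eef_pos: [0.444, 0.1627, 0.0638]
eef_rot: [0.697, -0.695, -0.123, 0.124]
wrist_force: [-1.2, 0.3, 0.3]
opening: 0.598
```

>>> apply_moves(plan="0 0 0 0 0 0 0.4; 0 0 0 0 0 0 0; 0 0 0 0 0 0 0; 0 0 0 0 0 0 0; 0 0 0 0 0 0 0")

```text
time_s: 16.95
eef_pos: [0.4448, 0.1628, 0.0653]
eef_rot: [0.697, -0.695, -0.124, 0.123]
wrist_force: [-1.9, -0.3, 7.0]
opening: 0.369
```

```bash
python3 - <<'E'
from h import *
st(); snap('wrist','w12'); p=pose()[0]
go([(p[0],p[1],.15,20,0,.03),(.593,.2645,.15,1,0,.04)])
E
```

```text
t 16.95 p [0.4448 0.1628 0.0653] yaw 20.1 tilt 0.18 open 0.369 q6 -0.26 q1 0.1 F [-1.9 -0.3  7. ]
0 -0.56 0 -0.01 0.01 0 0; 0 -0.57 0 -0.01 0 0.01 0; 0 -0.56 0 0 0.01 0 0; 0.7 0 0.18 0 0.55 0 0; 0.68 0 0.23 0 0.55 0 0
0.67 0 0.27 0 0.55 0 0; 0.65 0 0.31 0 0.55 0 0; 0.62 0 0.36 0 0.56 0 0; 0 0 0 0 0 0 0; 0 0 0 0 0 0 0
end [0.5931 0.2647 0.15  ]
```

View pics/w12.png

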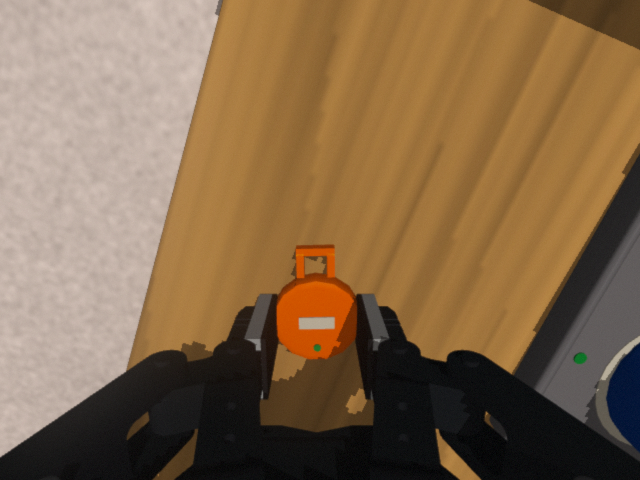

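>>> apply_moves(plan="0 -0.56 0 0 0 0 0; 0 -0.57 0 0 0 0 0; 0 -0.56 0 0 0 0 0; 0.7 0 0.18 0 0.55 0 0; 0.68 0 0.23 0 0.55 0 0")

```text
time_s: 17.5
eef_pos: [0.5051, 0.2041, 0.1513]
eef_rot: [0.704, -0.702, -0.077, 0.075]
wrist_force: [-0.1, -0.6, -0.3]
opening: 0.371
```

>>> apply_moves(plan="0.67 0 0.27 0 0.55 0 0; 0.65 0 0.31 0 0.55 0 0; 0.62 0 0.36 0 0.56 0 0; 0 0 0 0 0 0 0; 0 0 0 0 0 0 0")

```text
time_s: 18.0
eef_pos: [0.592, 0.2651, 0.1482]
eef_rot: [0.708, -0.706, -0.007, 0.008]
wrist_force: [0.5, 0.0, -1.3]
opening: 0.365
```

```bash
python3 - <<'E'
from h import *
st()
go([(.593,.2645,.1,1,0,.025),(.593,.2645,.0775,1,0,.008)])
E
```

```text
t 18.0 p [0.592  0.2651 0.1482] yaw 1.2 tilt 0.2 open 0.365 q6 0.21 q1 0.24 F [ 0.5  0.  -1.3]
0.01 0.48 -0.01 -0.01 0.01 -0.01 0; 0.01 0.48 0 -0.01 0.02 -0.01 0; 0 0.15 0 0 0 0 0; 0 0.15 0 0 0 0 0; 0 0.15 0 0 0 0 0
end [0.5929 0.2647 0.0777]
```

>>> apply_moves(plan="0.01 0.48 0 0 0 0 0; 0.01 0.48 0 0 0 0 0; 0 0.15 0 0 0 0 0; 0 0.15 0 0 0 0 0; 0 0.15 0 0 0 0 0")

```text
time_s: 18.5
eef_pos: [0.5931, 0.265, 0.0786]
eef_rot: [0.708, -0.706, -0.007, 0.007]
wrist_force: [-0.1, 0.5, -0.1]
opening: 0.367
```

>>> apply_moves(plan="0 0 0 0 0 0 0; 0 0 0 0 0 0 0; 0 0 0 0 0 0 0; 0 0 0 0 0 0 0; 0 0 0 0 0 0 0")

```text
time_s: 19.0
eef_pos: [0.5928, 0.2651, 0.0781]
eef_rot: [0.708, -0.706, -0.006, 0.008]
wrist_force: [-0.3, 0.0, 0.1]
opening: 0.366
```

```bash
python3 - <<'E'
from h import *
st(); snap('wrist','w13')
E
```

```text
t 19.0 p [0.5928 0.2651 0.0781] yaw 1.1 tilt 0.2 open 0.366 q6 0.22 q1 0.24 F [-0.3  0.   0.1]
```

View pics/w13.png

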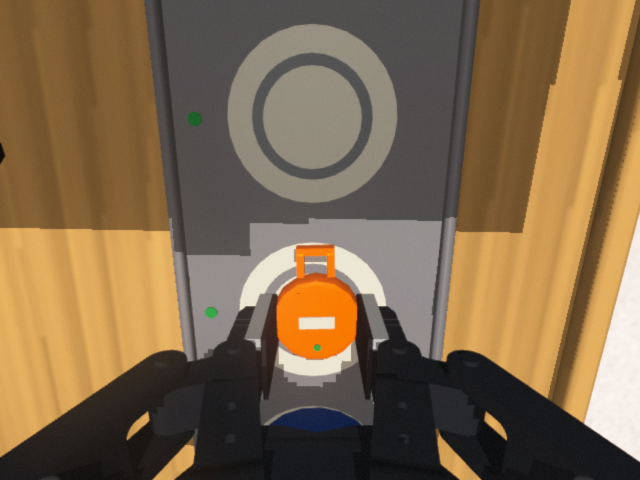

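Centred over its pad (disc at (317,316), pad ring around it); lower 1 mm and release.

>>> apply_moves(plan="0 0.02 0 0 0 0 0; 0 0 0 0 0 0 0; 0 0 0 0 0 0 0.45; 0 0 0 0 0 0 0.55; 0 0 0 0 0 0 0.6")

```text
time_s: 19.55
eef_pos: [0.5926, 0.265, 0.0765]
eef_rot: [0.708, -0.706, -0.006, 0.008]
wrist_force: [0.7, 0.5, -0.1]
opening: 0.598
```

```bash
python3 - <<'E'
from h import *
st(); p=pose()[0]
go([(p[0],p[1],.16,1,.6,.045),(.438,.3356,.16,30,.95,.045)])
E
```

```text
t 19.55 p [0.5926 0.265  0.0765] yaw 1.1 tilt 0.22 open 0.598 q6 0.22 q1 0.24 F [ 0.7  0.5 -0.1]
0 -0.84 0 -0.01 0.01 -0.01 0.6; 0 -0.83 0 -0.01 0.01 -0.01 0.6; -0.61 0 0.29 0 -0.84 0 0.95; -0.58 0 0.35 0 -0.85 0 0.95; -0.54 0 0.41 0 -0.84 0 0.95
-0.5 0 0.47 0 -0.85 0 0.95; -0.45 0 0.52 0 -0.84 0 0.95; 0 0 0 0 0 0 0.95; 0 0 0 0 0 0 0.95; 0 0 0 0 0 0 0.95
end [0.438  0.3358 0.16  ]
```

>>> apply_moves(plan="0 -0.84 0 0 0 0 0.6; 0 -0.83 0 0 0 0 0.6; -0.61 0 0.29 0 -0.84 0 0.95; -0.58 0 0.35 0 -0.85 0 0.95; -0.54 0 0.41 0 -0.84 0 0.95")

```text
time_s: 20.05
eef_pos: [0.4995, 0.3068, 0.1608]
eef_rot: [0.699, -0.696, -0.115, 0.115]
wrist_force: [0.6, 0.6, 0.1]
opening: 0.948
```

>>> apply_moves(plan="-0.5 0 0.47 0 -0.85 0 0.95; -0.45 0 0.52 0 -0.84 0 0.95; 0 0 0 0 0 0 0.95; 0 0 0 0 0 0 0.95; 0 0 0 0 0 0 0.95")

```text
time_s: 20.55
eef_pos: [0.4389, 0.3352, 0.161]
eef_rot: [0.684, -0.682, -0.183, 0.184]
wrist_force: [-0.3, 0.1, -0.8]
opening: 0.942
```

```bash
python3 - <<'E'
from h import *
st(); snap('wrist','w14'); print(ctrl.recognise('wrist','earbuds')[:1])
E
```

```text
t 20.55 p [0.4389 0.3352 0.161 ] yaw 30.1 tilt 0.19 open 0.942 q6 -0.09 q1 0.44 F [-0.3  0.1 -0.8]
[]
```

View pics/w14.png

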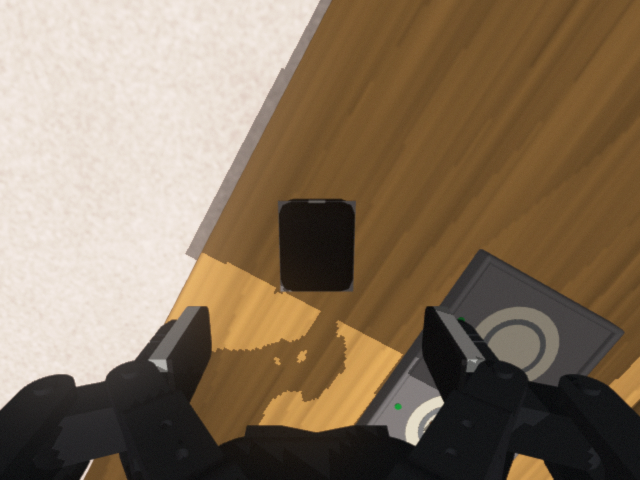

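```bash
python3 - <<'E'
from h import *
q=unproj('wrist',(317,246),.072); print(q)
q=q-np.array([0.001,.0015,0])
go([(q[0],q[1],.08,30,.9,.042),(q[0],q[1],.064,30,.9,.016)])
E
```

```text
[0.43765562 0.34049009 0.072     ]
0 0.81 0.04 -0.01 0 0 0.9; 0 0.81 0.05 -0.02 0.01 0 0.9; 0 0.32 0 0 0 0 0.9; 0 0 0 0 0 0 0.9; 0 0 0 0 0 0 0.9
end [0.4367 0.339  0.0638]
```

>>> apply_moves(plan="0 0.81 0.04 0 0 0 0.9; 0 0.81 0.05 0 0 0 0.9; 0 0.32 0 0 0 0 0.9; 0 0 0 0 0 0 0.9; 0 0 0 0 0 0 0.7")

```text
time_s: 21.15
eef_pos: [0.4364, 0.3393, 0.0641]
eef_rot: [0.684, -0.682, -0.183, 0.184]
wrist_force: [-0.6, 0.3, -0.1]
opening: 0.75
```

>>> apply_moves(plan="0 0 0 0 0 0 0.4; 0 0 0 0 0 0 0; 0 0 0 0 0 0 0; 0 0 0 0 0 0 0; 0 0 0 0 0 0 0")

```text
time_s: 21.65
eef_pos: [0.4372, 0.3402, 0.0658]
eef_rot: [0.684, -0.681, -0.185, 0.183]
wrist_force: [1.0, -1.2, 6.6]
opening: 0.526
```

```bash
python3 - <<'E'
from h import *
st(); snap('wrist','w15'); p=pose()[0]
go([(p[0],p[1],.17,30,0,.027),(.591,.342,.17,1,0,.04)])
E
```

```text
t 21.65 p [0.4372 0.3402 0.0658] yaw 30.1 tilt 0.28 open 0.526 q6 -0.08 q1 0.45 F [ 1.  -1.2  6.6]
0 -0.52 0 -0.01 0 0.01 0; 0 -0.52 0 -0.01 0.01 0.01 0; 0 -0.52 0 0 0 0.01 0; 0 -0.52 0 -0.01 0.01 0 0; 0.54 0 -0.3 0 0.84 0 0
0.56 0 -0.25 0 0.84 0 0; 0.59 0 -0.19 0 0.85 0 0; 0.6 0 -0.12 0 0.84 0 0; 0.61 0 -0.06 0 0.85 0 0; 0 0 0 0 0 0 0
end [0.5908 0.3422 0.1699]
```

View pics/w15.png

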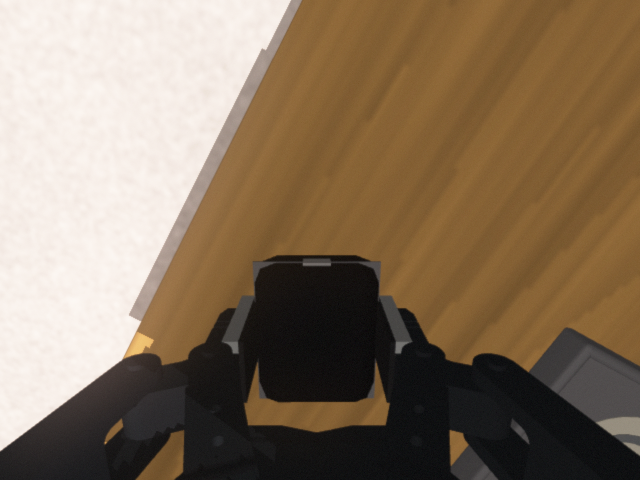

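>>> apply_moves(plan="0 -0.52 0 0 0 0 0; 0 -0.52 0 0 0 0 0; 0 -0.52 0 0 0 0 0; 0 -0.52 0 0 0 0 0; 0.54 0 -0.3 0 0.84 0 0")

```text
time_s: 22.2
eef_pos: [0.4664, 0.3414, 0.1724]
eef_rot: [0.693, -0.689, -0.151, 0.148]
wrist_force: [1.6, -0.6, -0.7]
opening: 0.522
```

>>> apply_moves(plan="0.56 0 -0.25 0 0.84 0 0; 0.59 0 -0.19 0 0.85 0 0; 0.6 0 -0.12 0 0.84 0 0; 0.61 0 -0.06 0 0.85 0 0; 0 0 0 0 0 0 0")

```text
time_s: 22.7
eef_pos: [0.5927, 0.341, 0.1676]
eef_rot: [0.708, -0.706, -0.005, 0.005]
wrist_force: [-1.3, -0.2, -0.3]
opening: 0.528
```

```bash
python3 - <<'E'
from h import *
st()
go([(.591,.3425,.103,1,0,.037),(.591,.3425,.0785,1,0,.009)])
E
```

```text
t 22.7 p [0.5927 0.341  0.1676] yaw 0.9 tilt 0.18 open 0.528 q6 0.33 q1 0.35 F [-1.3 -0.2 -0.3]
-0.02 0.65 0.01 -0.01 -0.01 0 0; -0.01 0.64 0.02 -0.02 -0.01 0 0; 0 0.16 0 0 0 0 0; 0 0.17 0 0 0 0 0; 0 0.16 0 0 0 0 0
end [0.5912 0.3427 0.0786]
```

>>> apply_moves(plan="-0.02 0.65 0.01 0 0 0 0; -0.01 0.64 0.02 0 0 0 0; 0 0.16 0 0 0 0 0; 0 0.17 0 0 0 0 0; 0 0.16 0 0 0 0 0")

```text
time_s: 23.2
eef_pos: [0.5884, 0.3441, 0.0796]
eef_rot: [0.708, -0.706, -0.007, 0.007]
wrist_force: [0.1, -1.5, -0.7]
opening: 0.524
```

>>> apply_moves(plan="0 0 0 0 0 0 0; 0 0 0 0 0 0 0; 0 0 0 0 0 0 0; 0 0 0 0 0 0 0; 0 0 0 0 0 0 0")

```text
time_s: 23.7
eef_pos: [0.5881, 0.3437, 0.0791]
eef_rot: [0.708, -0.706, -0.006, 0.007]
wrist_force: [0.5, -0.3, -1.2]
opening: 0.522
```

```bash
python3 - <<'E'
from h import *
st(); snap('wrist','w16')
E
```

```text
t 23.7 p [0.5881 0.3437 0.0791] yaw 1.1 tilt 0.2 open 0.522 q6 0.33 q1 0.35 F [ 0.5 -0.3 -1.2]
```

View pics/w16.png

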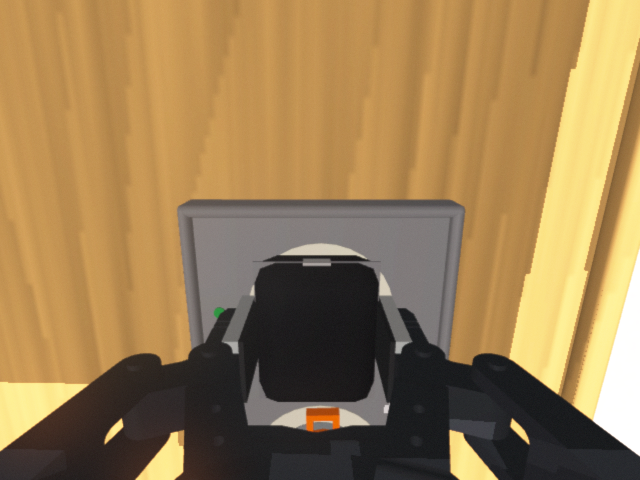

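>>> apply_moves(plan="0.05 0 -0.02 0 0 0 0; 0 0.02 0 0 0 0 0; 0 0 0 0 0 0 0; 0 0 0 0 0 0 0.58; 0 0 0 0 0 0 0.65")

```text
time_s: 24.25
eef_pos: [0.5901, 0.3426, 0.0773]
eef_rot: [0.708, -0.706, -0.006, 0.008]
wrist_force: [0.1, 0.0, 0.6]
opening: 0.651
```

```bash
python3 - <<'E'
from h import *
st(); p=pose()[0]
go([(p[0],p[1],.2,1,.7,.04),(.4,.2,.25,1,.7,.045)])
E
```

```text
t 24.25 p [0.5901 0.3426 0.0773] yaw 1.1 tilt 0.22 open 0.651 q6 0.33 q1 0.35 F [0.1 0.  0.6]
0 -0.61 0 -0.01 0 0 0.7; 0 -0.61 0 0 0.01 -0.01 0.7; 0 -0.62 0 -0.01 0 0 0.7; 0 -0.61 0 0 0.01 -0.01 0.7; -0.64 -0.17 -0.46 0 0 0 0.7
-0.64 -0.17 -0.46 0 0 0 0.7; -0.64 -0.17 -0.47 0 0 0 0.7; -0.64 -0.17 -0.46 0 0 0 0.7; -0.65 -0.16 -0.47 0 0 0 0.7; -0.64 -0.17 -0.46 0 0 0 0.7
end [0.4002 0.2001 0.2502]
```

>>> apply_moves(plan="0 -0.61 0 0 0 0 0.65; 0 -0.61 0 0 0 0 0.7; 0 -0.62 0 0 0 0 0.7; 0 -0.61 0 0 0 0 0.7; -0.64 -0.17 -0.46 0 0 0 0.7")

```text
time_s: 24.75
eef_pos: [0.5631, 0.3205, 0.2131]
eef_rot: [0.709, -0.705, -0.01, 0.005]
wrist_force: [-0.2, -0.7, 0.6]
opening: 0.702
```

>>> apply_moves(plan="-0.64 -0.17 -0.46 0 0 0 0.7; -0.64 -0.17 -0.46 0 0 0 0.7; -0.64 -0.17 -0.46 0 0 0 0.7; -0.64 -0.17 -0.46 0 0 0 0.7; -0.64 -0.17 -0.46 0 0 0 0.7")

```text
time_s: 25.25
eef_pos: [0.3998, 0.1997, 0.251]
eef_rot: [0.708, -0.706, -0.006, 0.008]
wrist_force: [0.0, -0.7, 1.2]
opening: 0.702
```

>>> apply_moves(plan="-0.6 -0.3 -0.5 0 0 0 0.7; -0.4 -0.3 -0.5 0 0 0 0.7; 0 0 -0.5 0 0 0 0.7; 0 0 0 0 0 0 0.7; 0 0 0 0 0 0 0.7")

```text
time_s: 25.75
eef_pos: [0.353, 0.1243, 0.281]
eef_rot: [0.708, -0.706, -0.006, 0.007]
wrist_force: [0.6, 0.7, 1.1]
opening: 0.704
```

```bash
python3 - <<'E'
from h import *
st(); im=snap('top','top9'); snap('scene','s9')
c=ctrl.get_calibration('top')
rect(im,c,.38,.73,-.02,.46,.06,1600,'r91')
rect(im,c,.38,.73,-.42,.06,.06,1600,'r92')
E
```

```text
t 25.75 p [0.353  0.1243 0.281 ] yaw 1.0 tilt 0.21 open 0.704 q6 -0.0 q1 0.02 F [0.6 0.7 1.1]
```

View pics/r91.png

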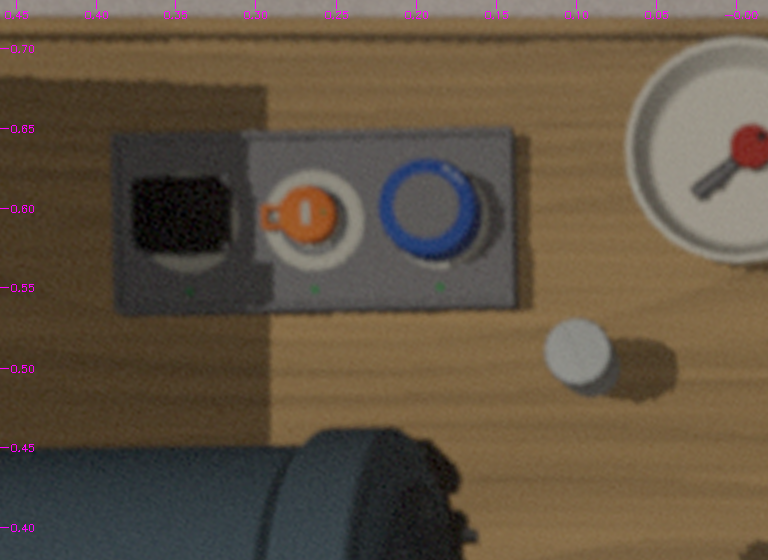

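View pics/r92.png

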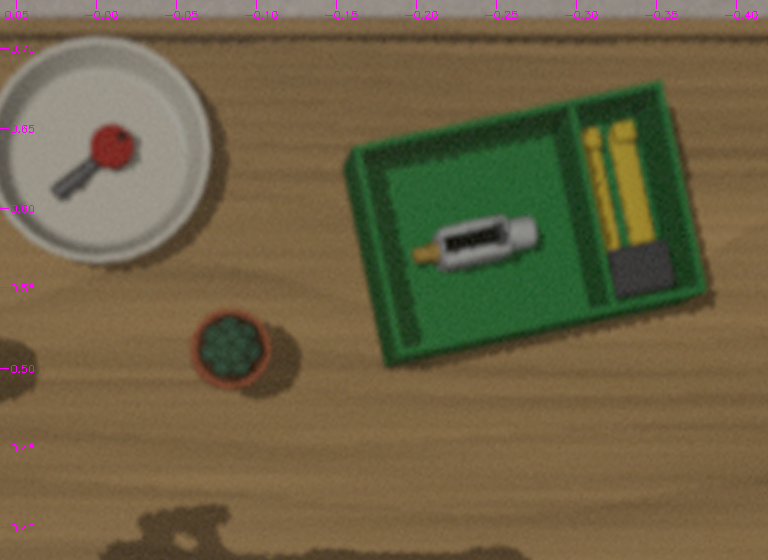

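View pics/s9.png

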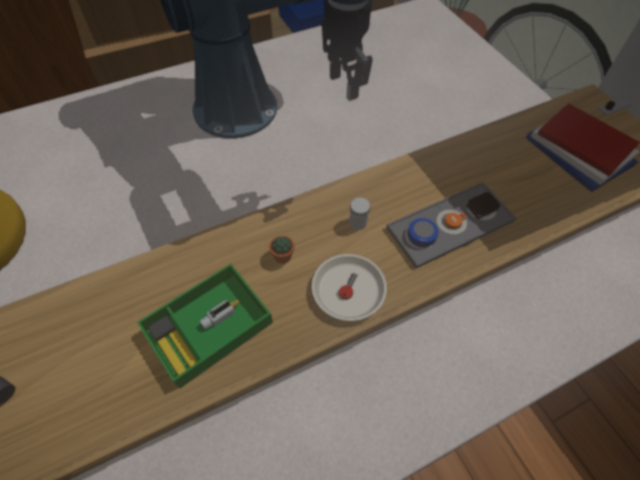

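```bash
python3 - <<'E'
from h import *
c=ctrl.get_calibration('top'); cz=-np.array(c['R']).T@np.array(c['t'])
def lift(u,v,y1,z):
    p=np.array([.73-v/1600,y1-u/1600,.06]); return (p+(cz-p)*(z-.06)/(cz[2]-.06)).round(4)
pads=[np.array([.5907,.341]),np.array([.5926,.2631]),np.array([.5938,.1851])]
for n,u,v,z,p in [('ear',182,215,.084,pads[0]),('trk',308,215,.072,pads[1]),('pb',429,209,.085,pads[2])]:
    q=lift(u,v,.46,z); print(n,q,(q[:2]-p).round(4))
print('key',lift(112,147,.06,.064),'dish',[.6323,-.0009]); print('can',lift(578,352,.46,.112),'plant',lift(231,348,.06,.1))
E
```

```text
ear [0.589  0.3358 0.084 ] [-0.0017 -0.0052]
trk [0.5923 0.2634 0.072 ] [-0.0003  0.0003]
pb [0.5923 0.1856 0.085 ] [-0.0015  0.0005]
key [ 0.6368 -0.01    0.064 ] dish [0.6323, -0.0009]
can [0.5009 0.0914 0.112 ] plant [ 0.5054 -0.0812  0.1   ]
```

All within tolerance; handing in.

```bash
python3 - <<'E'
from h import *
print(ctrl.hand_in()); st()
E
```

```text
the job is handed in; nothing more can be done
None
the job is handed in; nothing more can be done
```

All five things are sorted and the job was handed in at about 26 s of the 109 s allowed; no verdict is reported back.

The last top view, measured against the pad centres, gave:

| Thing | Where it ended up |
|---|---|
| Earbud case | about 2 mm in x and 5 mm in y off its pad centre (limit 15 mm) |
| Tracker | under 1 mm off its pad centre |
| Power bank | about 2 mm off its pad centre |
| Key | head about 10 mm from the dish centre (limit 45 mm), blade inside on the floor |
| Pump head | on its base in the empty bay, level in the view |
| Canister and plant | same positions as at the start, within 1 mm |

- **How they were set down:** each thing was released at or within about 1 mm of its support. The wrist force read about 7 N or less throughout.
- **What disagreed:** the wrist camera and the top view differed by 2–5 mm on the power bank, tracker and earbud positions, and by about 9 mm on the dish centre while the arm was still settling. The networks missed the earbuds in the wrist picture, and in the top view put them at the power bank's place and the key at the canister's. I used the picture positions instead.
- **What I did not measure:** heights and tilts after release were judged from the pictures only.

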